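Weigh a solder reel on the spring scale

ROBOT

A 7-joint arm with a two-finger parallel gripper is mounted at the origin on a cart in front of the work surface, level with it; the furniture and walls round the work are solid. World frame = base frame: x ahead of the robot, y to its left, z up, the work surface at z = 0. Lengths are in m, angles in rad, forces in N, time in s.
With the tool pointing down it reaches from about 0.425 to 0.925 m from the base axis. Payload 6.8 kg.
Tool frame: the origin (TCP) lies at the very end of the fingers, on their centre line; the grasp point (between the pads) lies 19 mm behind it; z points along the fingers, x is the direction in which the jaws open and shut, and the axes are right-handed (so a half turn about z gives the same grasp; the last joint's range is limited). The gripper opens to 85 mm and grips with 20 to 120 N. Pads are 22 mm wide; open, the fingers measure 114 mm over their backs; the gripper's body (76 mm by 85 mm) begins 54 mm behind the grasp point. The pads swing forward as they close: fully open they stand 13 mm farther back than shut.
Start: joints at [1.145, 0.477, 0.022, 1.555, -0.011, 1.109, -0.083], TCP at [0.211, -0.641, 0.231] pointing down, gripper open.
Joint ranges: [-2.96, 2.96], [-0.34, 2.1], [-1.41, 1.46], [0.24, 2.44], [-1.37, 4.51], [0.17, 1.92], [-2.96, 2.96]. Speed limits (rad/s): [2.39, 2.39, 3.14, 3.14, 3.14, 3.14, 3.14].

INTERFACE

Orientations are given as [roll, pitch, yaw] about the fixed x, y, z axes, in that order (R = Rz(yaw) Ry(pitch) Rx(roll)).
In Python, from bench import bot gives the robot as it stands.
- The arm moves only by the tool step_arm, never from a script. Its argument "series" is a list of rows, each a list of 2 entries, a list of its own where there are three numbers: the shift along the tool's x, y, z each as a share of 0.2 m, from -1 to 1, then the turn, a rotation vector about the tool's x, y, z each as a share of 1.5 rad, from -1 to 1. A call has 1 to 5 rows; each row is the pose to reach, as a shift and turn from the pose commanded when the call began, along the tool's axes at that moment; what a row does not reach only later rows make up. A row lasts 1/10 s, in which the tool goes at most 50 mm and 8.59 degrees, less where a joint would pass 70% of its speed; a pose out of reach is approached as far as the arm can. A call with a number of a shift or a turn outside -1 to 1 is refused whole. A call with a gripper value outside its range is refused whole. "jaw" is the gripper command: -1 is shut, 1 is fully open, values between are in proportion, set as the call begins (left out, the last holds). The fingers move at their own pace and stop on an object; "squeeze" is the grip in N (left out, the last holds). Time passes only in rows, so rows that repeat a pose let the fingers close. It gives the time, the measured TCP pose, the force and the opening at its end, in the units of the state.
- bot.get_state(): the state, without advancing time (a new reading comes with each control period).
- bot.grab_frame(name): name is "scene" or "top" or "wrist"; returns a dict with "pixels" (384x512x3 uint8, red, green, blue), "vfov" (degrees; the focal length in pixels is half the picture's height over the tangent of half this angle, whatever the lens; pixels are square), "cx", "cy" (the principal point, pixels), "T" (4x4, takes a point from camera to world coordinates). Camera axes: x right, y up, looking along -z (the intrinsics and any distortion apply to the point x, -y, -z); pixel columns grow to the right and rows downward; lengths in m; the calibration is good to about 2 mm. A picture is of the moment at which its call begins. There is no depth.
- bot.finish_job(): hands the job in, once; it reports no verdict.
The state is a dict: "clock": time; "joints": joint angles; "qd": joint speeds; "joint_efforts": joint torques, N m; "ee_pos": TCP position; "orientation": TCP orientation; "force": force on the tool from outside, world axes, zero at the start; "moment": the same for the moment, N m; "width": opening from 0.0 (shut) to 1.0 (fully open).
Only numpy, scipy, OpenCV 4.12 (cv2) and the standard library are available. Lean on these libraries where they do the work, as an engineer would, in place of code of your own. Each camera call takes 0.05 s, during which the arm holds its last target. There are 200 camera calls.

TASK

Weigh the reel of solder: hang its steel cradle by the eye on the hook of the spring scale, gently so that the hook does not bounce down to its stop, let go and leave it until it hangs quite still. Then lift it off the hook and stand it upright in the empty metal tray and let go, keeping the cradle upright throughout and not disturbing the weight, hex keys, nippers or swab tub.

Things in the scene. Friction and masses are not known exactly. Their poses are not given: they have to be found in the camera images.
- scale: Spring scale, fixed to the bench: base 120 x 110 x 12 mm, column (axis at x = +12 mm) and spring housing up to 310 mm, white graduated face. Origin: centre of the base's underside; z up. Its hook reaches out along the scale's -x (towards the robot at yaw 0). All parts taller than the hook lie behind x = -10 mm.
- hook_seat (a point): Centre of the top of the hook's flat seat (24 mm long), at x = -115, y = 0, z = 235 mm in the scale's frame unloaded; moves down with the hook. Axes as the scale's. The hook is a flat strip 11 mm wide (y), 5 mm thick, lying along x. In front it slopes up to the tip; behind, it slopes up to an arm 14 mm above the seat, beginning 25 mm behind this point.
- hook_tip (a point): Top of the hook's upturned front end: 24 mm in front of (-x) and 17 mm above the hook seat; the hook's foremost point is 3 mm farther. The eye must be threaded over this tip, then lowered on the seat.
- hook (a joint): Downward travel of the hook in m: 0 unloaded (top stop), 0.06 at the bottom stop. Spring of 150 N/m with 0.9 N preload (which carries the hook's own 0.6 N), lightly damped: loads bounce and need 2 to 4 s to settle. The cradle with its reel pulls the hook down by about 20 to 35 mm.
- cradle: Steel cradle with a white solder reel fixed in it, loose, 0.34 to 0.56 kg in all. Round foot 80 mm wide; two straps at y = +-46 mm up to a crossbar 94 mm long (y), top at z = 84 mm; on it a flat rectangular eye, 34 mm wide (y), up to z = 137 mm. Origin: centre of the foot's underside, z up. A half turn about z makes no difference.
- eye_top (a point): Middle of the underside of the eye's top bar, 132 mm above the cradle's origin; it rests on the hook's seat when the cradle hangs. Axes as the cradle's. The eye is of 5 mm bar, 12 mm thick (x); its opening, seen along x, is 24 mm wide and runs from 43 mm below this point up to it.
- eye_grip (a point): Centre of the eye, 112 mm above the cradle's origin: grip here from above, across the eye's two outer sides (34 mm apart along the cradle's y), so that the opening stays free along x for the hook.
- tray: Empty square aluminium tray, loose, 145 x 145 x 22 mm, walls and floor 3 mm thick. Origin: centre of its underside, z up.
- weight: Turned brass weight with a knob, 40 x 40 x 58 mm, a bystander; origin under its centre.
- hex_keys: Folding hex key set with a red body, lying, 26 x 85 x 18 mm, a bystander; origin under its centre.
- nippers: Nippers with blue handles lying flat, 48 x 111 x 12 mm, a bystander; origin under their centre.
- swab_tub: White tub of swabs, 58 mm diameter, 76 mm tall, a bystander; origin under its centre.
Mind the look-alikes: they are no part of the job. There is more than one size of the cradle; the job needs the larger.

How it is judged:
By the outcome, as a careful person would: the job done as asked, in the order asked, and still so for the second after the job is handed in, with the robot touching nothing.
It also fails if it takes over 67 s, if anything falls off the work surface, if the arm or the gripper's body presses on something with over 40 N, if the wrist force passes 120 N, or if a joint passes its speed limit or range.

## Working session

There is one attempt and no reset: what is moved stays moved. The work goes in short steps, Python scripts to look and compute and a tool call to move; the robot and the scene stay as the last step left them, time stands still between calls to the robot, and variables do not carry over. Pictures are saved under pics/ and viewed, on a budget of 10 in all, crops included, one or two more only if the job needs it, and the job is handed in when it is done.

Besides the shell and the picture viewer there is one more tool, called after "Request:" as a command line: name --argument value ..., lists and objects as JSON in quotes. step_arm: Moves the arm, as the interface text tells. Shift numbers are shares of 0.2 m and turn numbers shares of 1.5 rad, none past 1 either way. Its arguments: {"type":"object","properties":{"series":{"type":"array"},"jaw":{"type":"number"},"squeeze":{"type":"number"}},"required":["series"]}

```bash
mkdir -p pics; ls; cat > h.py <<'E'
import numpy as np, cv2
from bench import bot
def grab(n,save=None):
    f=bot.grab_frame(n)
    if save: cv2.imwrite('pics/'+save,f['pixels'][:,:,::-1])
    return f
def ray(f,u,v):
    F=f['pixels'].shape[0]/2/np.tan(np.radians(f['vfov'])/2)
    d=np.array([(u-f['cx'])/F,-(v-f['cy'])/F,-1.]); T=np.array(f['T'])
    return T[:3,3],T[:3,:3]@d
def onz(f,u,v,z):
    o,d=ray(f,u,v); return o+d*(z-o[2])/d[2]
def proj(f,p):
    T=np.array(f['T']);F=f['pixels'].shape[0]/2/np.tan(np.radians(f['vfov'])/2)
    c=T[:3,:3].T@(np.array(p)-T[:3,3]); return f['cx']+F*c[0]/-c[2], f['cy']-F*c[1]/-c[2]
E
python3 - <<'E'
from h import *
a=grab('scene');b=grab('top')
print({k:a[k] for k in a if k!='pixels'},{k:b[k] for k in b if k!='pixels'})
cv2.imwrite('pics/s.png',cv2.resize(a['pixels'][:,:,::-1],(800,600)));cv2.imwrite('pics/t.png',cv2.resize(b['pixels'][:,:,::-1],(800,600)))
print(bot.get_state())
E
```

```text
pics
{'vfov': 57.470829914539706, 'cx': 257.79037519415743, 'cy': 194.80554394027737, 'T': array([[-0.79741277,  0.42248401, -0.43085976,  0.14969622],
       [-0.60336484, -0.5690586 ,  0.55867986,  0.52325023],
       [-0.00915114,  0.70546408,  0.70868659,  0.83886831],
       [ 0.        ,  0.        ,  0.        ,  1.        ]])} {'vfov': 57.7401908300919, 'cx': 254.45849812072024, 'cy': 191.70908475000607, 'T': array([[ 2.28034666e-02,  9.80106377e-01, -1.97158543e-01,
         3.90942847e-01],
       [-9.99726923e-01,  2.33627584e-02,  5.11005022e-04,
        -7.08731013e-03],
       [ 5.10700668e-03,  1.97093051e-01,  9.80371485e-01,
         1.00961989e+00],
       [ 0.00000000e+00,  0.00000000e+00,  0.00000000e+00,
         1.00000000e+00]])}
{'clock': 0.1, 'joints': array([ 1.14490374,  0.47772236,  0.02233552,  1.55632346, -0.01152159,
        1.109304  , -0.08309875]), 'qd': array([ 1.69233720e-03, -1.32981612e-03,  1.86758140e-03, -3.76345123e-03,
        5.06116751e-05,  1.31927792e-03, -1.49644857e-03]), 'joint_efforts': array([ 4.26368555e-03, -5.97756958e+01,  1.61405772e+00, -2.81952864e+01,
        1.28342558e-02,  5.05405362e-03,  1.73041707e-05]), 'ee_pos': array([ 0.2107553 , -0.64070495,  0.23043179]), 'orientation': array([ 3.14149694e+00,  1.62666091e-03, -1.25298553e+00]), 'force': array([ 0.38336792, -0.3143886 ,  0.27046205]), 'moment': array([0.02187431, 0.01691994, 0.03229769]), 'width': 0.9982834766443313}
```

View pics/s.png

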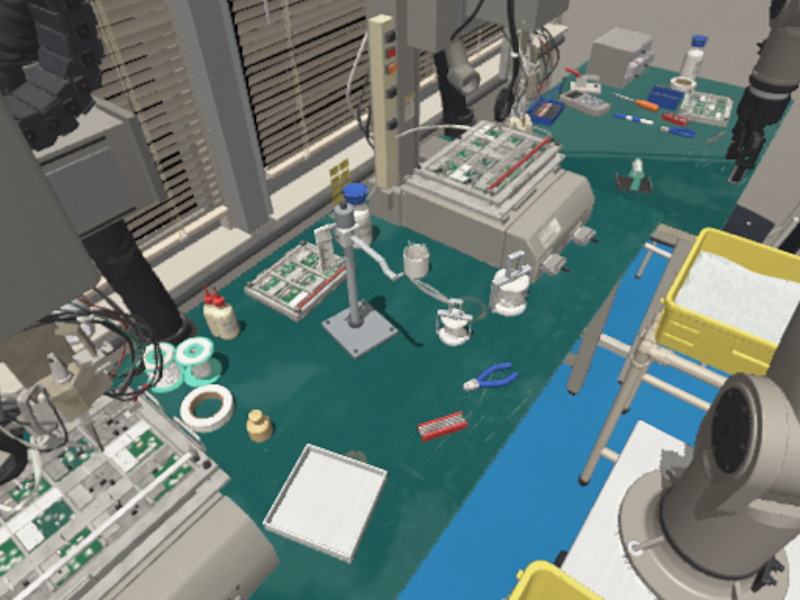

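View pics/t.png

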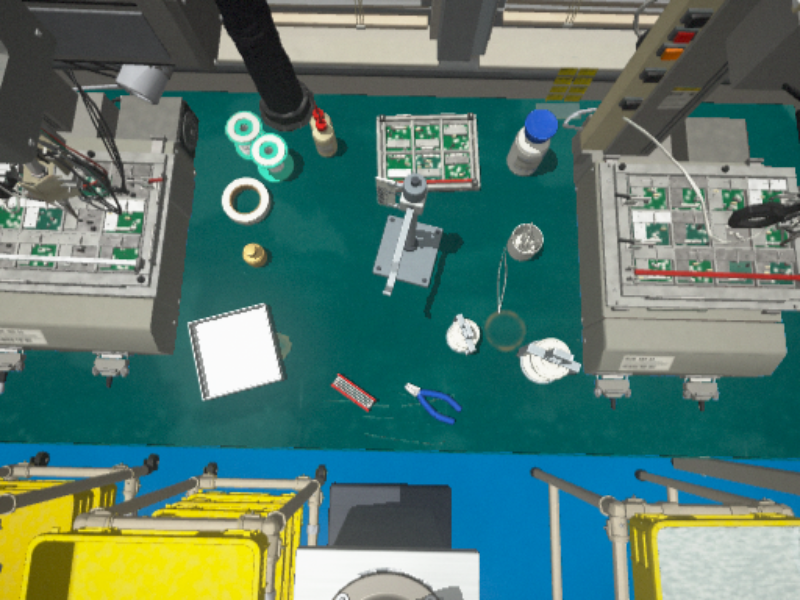

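The scene view shows the scale in the middle with its hook pointing to the robot, and two cradles: the smaller at about (453,322) and the larger at (510,287). In the top view the larger is at (548,358), the hook tip at (388,291) and the tray at (237,351), clear of the brass weight (254,254). The hex keys, nippers and tub are clear too.

```bash
python3 - <<'E'
from h import *
s=grab('scene');t=grab('top')
k=1.5625
P=lambda n,u,v,z:print(n,onz(t,u/k,v/k,z).round(3))
P('cradle eye',550,355,.137);P('small',463,330,.1);P('tip',388,291,.252);P('arm/housing',412,200,.25)
for c in [(375,272),(393,213),(442,222),(430,284)]:P('base',*c,.012)
for c in [(188,322),(264,304),(284,377),(203,399)]:P('tray',*c,.022)
P('tub',525,240,.076);P('weight',255,250,.05);P('hex',353,392,.015);P('nip',435,402,.01)
ct=t['pixels'][210:255,315:380,::-1]; cs=s['pixels'][150:210,300:350,::-1]
ht=t['pixels'][105:195,230:290,::-1]; hs=s['pixels'][120:235,200:275,::-1]
R=lambda i:cv2.resize(i,(400,300),interpolation=cv2.INTER_CUBIC)
cv2.imwrite('pics/c.png',np.vstack([np.hstack([R(ct),R(cs)]),np.hstack([R(ht),R(hs)])]))
E
```

```text
cradle eye [ 0.481 -0.254  0.137]
small [ 0.524 -0.119  0.1  ]
tip [0.555 0.006 0.252]
arm/housing [ 0.694 -0.025  0.25 ]
base [0.644 0.036 0.012]
base [0.762 0.005 0.012]
base [ 0.746 -0.09   0.012]
base [ 0.623 -0.068  0.012]
tray [0.538 0.375 0.022]
tray [0.575 0.239 0.022]
tray [0.443 0.193 0.022]
tray [0.401 0.335 0.022]
tub [ 0.693 -0.233  0.076]
weight [0.67  0.255 0.05 ]
hex [0.419 0.069 0.015]
nip [ 0.405 -0.079  0.01 ]
```

View pics/c.png

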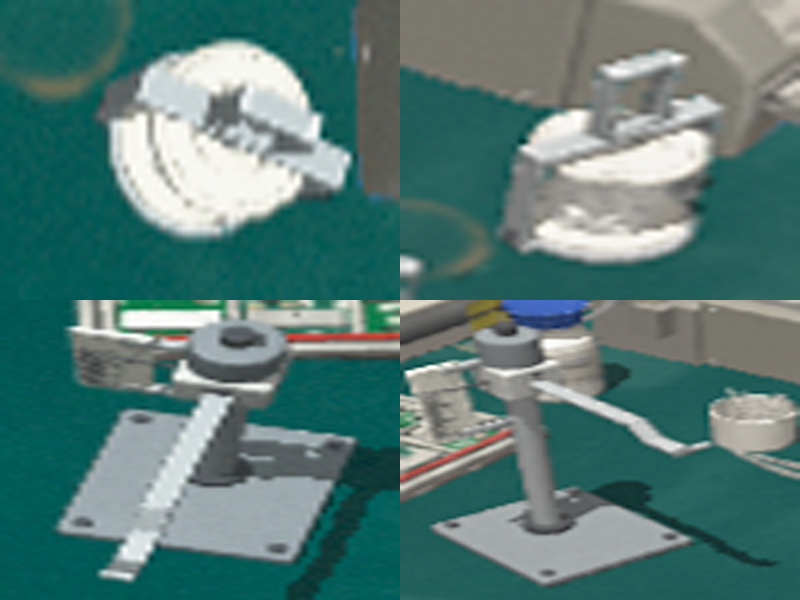

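The crops show the larger cradle's crossbar from (143,85) to (345,168) and its eye bar at about (282,113) in the top view and (645,67) in the scene view. The hook's tip is at (118,572) in the lower left panel, and a conveyor stands close to the cradle, so I'll check that gap.

```bash
python3 - <<'E'
from h import *
s=grab('scene');t=grab('top');k=1.5625
def tri(a,b):
    (o1,d1),(o2,d2)=ray(t,*a),ray(s,*b)
    q=np.linalg.lstsq(np.c_[d1,-d2],o2-o1,rcond=None)[0]
    p,r=o1+q[0]*d1,o2+q[1]*d2; return ((p+r)/2).round(4),np.linalg.norm(p-r).round(4)
e1=onz(t,315+143/6.154,210+85/6.667,.084);e2=onz(t,315+345/6.154,210+168/6.667,.084)
print('bar',e1,e2,(e1+e2)/2,np.degrees(np.arctan2(*(e2-e1)[[1,0]])))
S=lambda x,y:(300+(x-400)/8,150+y/5)
b1=onz(s,*S(527,157),.084);b2=onz(s,*S(722,108),.084)
print('bar s',b1,b2,(b1+b2)/2,np.degrees(np.arctan2(*(b2-b1)[[1,0]])))
print('eye s',onz(s,*S(605,75),.137),onz(s,*S(687,58),.137))
print('eye tri',tri((315+282/6.154,210+113/6.667),S(645,67)))
# hook: panels top 60x90->400x300 ; scene 75x115
HT=lambda x,y:(230+x/6.667,105+(y-300)/3.333); HS=lambda x,y:(200+(x-400)/5.333,120+(y-300)/2.609)
for n,a,z in [('tip',HT(118,573),.252),('armend',HT(150,520),.249),('arm root',HT(215,400),.249)]: print(n,onz(t,*a,z))
print('tip s',onz(s,*HS(708,444),.252)); print('seat s',onz(s,*HS(680,451),.235))
print('tip tri',tri(HT(118,573),HS(708,444)))
# machine corners
for u,v in [(575,330),(583,375),(582,405),(580,160)]:
    print('mach',[onz(t,u/k,v/k,z)[:2].round(3) for z in (0,.1,.2)])
print('mach base scene',onz(s,543/k,279/k,0),onz(s,402/k,232/k,0))
print('mach top edge',[onz(s,505/k,238/k,z).round(3) for z in (.1,.15,.2)])
print([tuple(np.round(x,0)) for x in [proj(t,(.481,-.254,.137)),proj(s,(.481,-.254,.137))]])
E
```

```text
bar [ 0.49800255 -0.2328542   0.084     ] [ 0.46695858 -0.3190862   0.084     ] [ 0.48248057 -0.2759702   0.084     ] -109.79913774083894
bar s [ 0.49748259 -0.2286863   0.084     ] [ 0.45783542 -0.31616076  0.084     ] [ 0.47765901 -0.27242353  0.084     ] -114.3820666904882
eye s [ 0.48675644 -0.25801976  0.137     ] [ 0.46922917 -0.2912824   0.137     ]
eye tri (array([ 0.4817, -0.2785,  0.1324]), np.float64(0.0031))
tip [0.55383962 0.00780242 0.252     ]
armend [ 0.59140465 -0.00198059  0.249     ]
arm root [ 0.67754366 -0.02238539  0.249     ]
tip s [0.54838532 0.00539243 0.252     ]
seat s [0.56453641 0.00655701 0.235     ]
tip tri (array([0.5511, 0.0065, 0.2523]), np.float64(0.0058))
mach [array([ 0.544, -0.341]), array([ 0.529, -0.308]), array([ 0.513, -0.275])]
mach [array([ 0.46 , -0.353]), array([ 0.453, -0.319]), array([ 0.446, -0.284])]
mach [array([ 0.406, -0.349]), array([ 0.404, -0.315]), array([ 0.403, -0.281])]
mach [array([ 0.887, -0.366]), array([ 0.838, -0.33 ]), array([ 0.789, -0.295])]
mach base scene [ 0.45409174 -0.39152848  0.        ] [ 8.14839851e-01 -3.39794010e-01 -1.11022302e-16]
mach top edge [array([ 0.544, -0.352,  0.1  ]), array([ 0.517, -0.293,  0.15 ]), array([ 0.49 , -0.234,  0.2  ])]
[(np.float64(352.0), np.float64(227.0)), (np.float64(327.0), np.float64(166.0))]
```

Request:
step_arm --series '[[[0,0,-0.35],[0,0,0.468]],[[0,0,-0.35],[0,0,0.468]],[[-0.4,-0.56,-0.35],[0,0,0.468]],[[-0.4,-0.56,-0.35],[0,0,0.468]],[[-0.4,-0.56,-0.35],[0,0,0.468]]]' --jaw 0.3 --squeeze 60

```text
clock: 0.8
ee_pos: [0.2944, -0.5278, 0.3014]
orientation: [-3.141, 0.001, -1.959]
force: [0.3, 0.7, 0.3]
width: 0.651
```

```bash
cat >> h.py <<'E'
def to(p,yaw=None,cmd=None):
    s=bot.get_state();o=s['orientation'];y=o[2];d=np.array(p)-s['ee_pos'] 
    from scipy.spatial.transform import Rotation as Ro
    R=Ro.from_euler('xyz',o); l=R.inv().apply(d)/.2
    print('t',round(s['clock'],2),'pos',s['ee_pos'].round(4),'rpy',o.round(4),'F',s['force'].round(2),'w',round(s['width'],3),'q',s['joints'].round(2)[[0,6]])
    print(' shift',l.round(4), 'turn', None if yaw is None else round(((y-yaw+np.pi)%(2*np.pi)-np.pi)/1.5,4))
E
python3 -c "
from h import *
to((.479,-.276,.27),np.radians(-112))"
```

```text
t 0.8 pos [ 0.2944 -0.5278  0.3014] rpy [-3.1408e+00  9.0000e-04 -1.9588e+00] F [0.29 0.7  0.32] w 0.651 q [ 0.87 -0.96]
 shift [-1.5144 -0.3782  0.1589] turn -0.0027
```

Request:
step_arm --series '[[[-1,-0.25,0],[0,0,0]],[[-1,-0.25,0],[0,0,0]],[[-1,-0.25,0],[0,0,0]],[[-1,-0.25,0],[0,0,0]],[[-1,-0.25,0],[0,0,0]]]'

```text
clock: 1.3
ee_pos: [0.4184, -0.3569, 0.3015]
orientation: [-3.14, 0.003, -1.944]
force: [0.7, -0.4, 0.1]
width: 0.65
```

Request:
step_arm --series '[[[-0.5,-0.13,0.1],[0,0,0]],[[-0.5,-0.13,0.1],[0,0,0]],[[-0.5,-0.13,0.1],[0,0,0]],[[-0.5,-0.13,0.1],[0,0,0]]]'

```text
clock: 1.7
ee_pos: [0.4759, -0.2791, 0.2809]
orientation: [3.141, 0.0, -1.951]
force: [-1.2, -0.5, 0.3]
width: 0.653
```

```bash
python3 -c "
from h import *
to((.479,-.276,.2),np.radians(-112))
f=grab('wrist','w1.png');print(f['T'].round(3).tolist(),f['vfov'],f['cx'],f['cy'])
print(proj(f,(.479,-.276,.137)))"
```

```text
t 1.7 pos [ 0.4759 -0.2791  0.2809] rpy [ 3.1408e+00  2.0000e-04 -1.9513e+00] F [-1.21 -0.47  0.3 ] w 0.653 q [ 0.47 -1.55]
 shift [-0.0203 -0.0089  0.4045] turn 0.0023
[[-0.371, 0.89, 0.266, 0.544], [-0.928, -0.356, -0.107, -0.306], [-0.0, -0.287, 0.958, 0.424], [0.0, 0.0, 0.0, 1.0]] 67.94512500970201 253.66848419478578 186.57662777119884
(np.float64(250.331803102492), np.float64(173.32919702211808))
```

View pics/w1.png

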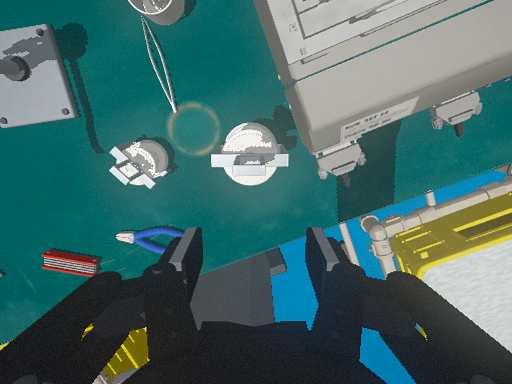

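The wrist view shows the crossbar level in the picture from (211,160) to (288,160), so the yaw already fits. The conveyor's corner at (290,140) is just clear of the cradle. I'll zoom in on the cradle to get its position.

```bash
python3 -c "
from h import *
f=grab('wrist')
for u,v,z in [(211,160,.084),(288,160,.084),(249.5,160,.084)]: print(onz(f,u,v,z))
cv2.imwrite('pics/w2.png',cv2.resize(f['pixels'][115:195,200:300,::-1],(800,640),interpolation=cv2.INTER_CUBIC)[:600])"
```

```text
[ 0.4992004  -0.23463725  0.084     ]
[ 0.46426984 -0.32111828  0.084     ]
[ 0.48173675 -0.27787371  0.084     ]
```

View pics/w2.png

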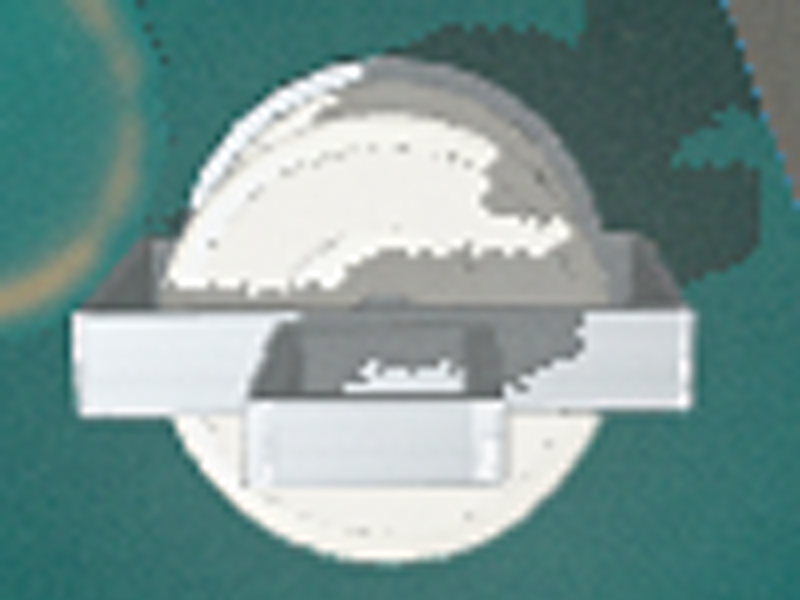

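The enlarged crop shows the eye's top bar centred at (375,443), full-frame (246.9,170.4), and the crossbar centred at (384,361), full-frame (248.0,160.1). Both are level.

```bash
python3 -c "
from h import *
f=grab('wrist')
a=onz(f,246.9,170.4,.137);b=onz(f,248,160.1,.084);print(a,b)
p=(a+b)/2;to((p[0],p[1],.094))"
```

```text
[ 0.48165744 -0.27701268  0.137     ] [ 0.48179862 -0.27726541  0.084     ]
t 1.85 pos [ 0.4742 -0.2825  0.2816] rpy [-3.1414e+00 -9.0000e-04 -1.9578e+00] F [ 0.52  0.01 -0.94] w 0.648 q [ 0.47 -1.55]
 shift [-0.04   -0.0245  0.9378] turn None
```

Request:
step_arm --series '[[[-0.035,-0.02,0.25],[0,0,0]],[[-0.035,-0.02,0.5],[0,0,0]],[[-0.035,-0.02,0.6],[0,0,0]],[[-0.035,-0.02,0.6],[0,0,0]],[[-0.035,-0.02,0.6],[0,0,0]]]'

```text
clock: 2.35
ee_pos: [0.4814, -0.2772, 0.1622]
orientation: [-3.141, -0.001, -1.957]
force: [0.7, -0.6, -0.2]
width: 0.647
```

```bash
python3 -c "
from h import *
P=[]
for i in range(4):
    f=grab('wrist');P.append(bot.get_state()['ee_pos'])
print(np.array(P).round(4), np.mean(P,0))
cv2.imwrite('pics/w3.png',f['pixels'][:,:,::-1])
to((.4817,-.2771,.094))
print(proj(f,(.4817,-.2771,.137)))
"
```

```text
[[ 0.4822 -0.2771  0.163 ]
 [ 0.4825 -0.277   0.1634]
 [ 0.4826 -0.2768  0.1634]
 [ 0.4826 -0.2765  0.1632]] [ 0.48247188 -0.27686537  0.16325759]
t 2.55 pos [ 0.4826 -0.2765  0.1632] rpy [-3.1381e+00 -3.0000e-04 -1.9558e+00] F [ 0.35 -0.42  0.73] w 0.652 q [ 0.46 -1.58]
 shift [0.0042 0.0041 0.3461] turn None
(np.float64(255.58009646228592), np.float64(221.43771654426556))
```

View pics/w3.png

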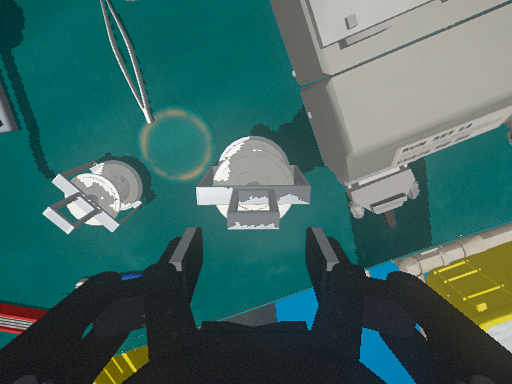

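The eye bar at (253,224) matches the projected (255,221) and lies centred between the fingers, so I'm descending to grip it.

Request:
step_arm --series '[[[0,0,0.2],[0,0,0]],[[0,0,0.3],[0,0,0]],[[0,0,0.345],[0,0,0]],[[0,0,0.345],[0,0,0]],[[0,0,0.345],[0,0,0]]]'

```text
clock: 3.05
ee_pos: [0.4825, -0.276, 0.0936]
orientation: [-3.14, -0.0, -1.955]
force: [0.7, 0.2, 1.1]
width: 0.65
```

Request:
step_arm --series '[[[0,0,0],[0,0,0]],[[0,0,0],[0,0,0]],[[0,0,0],[0,0,0]],[[0,0,0],[0,0,0]],[[0,0,0],[0,0,0]]]' --jaw -1 --squeeze 60

```text
clock: 3.55
ee_pos: [0.4826, -0.2763, 0.0938]
orientation: [-3.139, -0.0, -1.955]
force: [-0.6, 0.1, 6.7]
width: 0.386
```

Request:
step_arm --series '[[[0,0,0],[0,0,0]],[[0,0,0],[0,0,0]],[[0,0,0],[0,0,0]]]'

```text
clock: 3.85
ee_pos: [0.4826, -0.2763, 0.0938]
orientation: [-3.139, -0.0, -1.955]
force: [-1.6, -1.0, 6.6]
width: 0.391
```

```bash
python3 -c "
from h import *
to((.48,-.277,.3))"
```

```text
t 3.85 pos [ 0.4826 -0.2763  0.0938] rpy [-3.1389e+00 -3.0000e-04 -1.9553e+00] F [-1.56 -0.98  6.65] w 0.391 q [ 0.46 -1.59]
 shift [ 0.0085  0.0077 -1.0312] turn None
```

Request:
step_arm --series '[[[0,0,-0.06],[0,0,0]],[[0,0,-0.2],[0,0,0]],[[0,0,-0.36],[0,0,0]],[[0,0,-0.52],[0,0,0]],[[0,0,-0.65],[0,0,0]]]'

```text
clock: 4.35
ee_pos: [0.4811, -0.2753, 0.2242]
orientation: [3.142, 0.0, -1.955]
force: [0.9, -0.9, -4.1]
width: 0.393
```

Request:
step_arm --series '[[[-0.08,0.03,0],[0,0,-0.02]],[[-0.22,0.086,0],[0,0,-0.04]],[[-0.37,0.145,0],[0,0,-0.06]],[[-0.52,0.205,0],[0,0,-0.085]],[[-0.67,0.264,0],[0,0,-0.105]]]'

```text
clock: 4.85
ee_pos: [0.4812, -0.1291, 0.2212]
orientation: [3.139, 0.0, -1.795]
force: [1.0, -0.4, -4.2]
width: 0.388
```

```bash
python3 -c "
from h import *
to((.485,.022,.224),np.radians(-103))"
```

```text
t 4.85 pos [ 0.4812 -0.1291  0.2212] rpy [ 3.1388e+00  1.0000e-04 -1.7946e+00] F [ 0.96 -0.39 -4.16] w 0.388 q [ 0.29 -1.7 ]
 shift [-0.741   0.1493 -0.0136] turn 0.0021
```

Request:
step_arm --series '[[[-0.15,0.03,0],[0,0,0]],[[-0.3,0.06,0],[0,0,0]],[[-0.46,0.09,-0.01],[0,0,0]],[[-0.62,0.125,-0.015],[0,0,0]],[[-0.7,0.141,-0.015],[0,0,0]]]'

```text
clock: 5.35
ee_pos: [0.4851, 0.0154, 0.2245]
orientation: [3.139, 0.001, -1.792]
force: [0.6, -0.6, -5.0]
width: 0.386
```

Request:
step_arm --series '[[[-0.04,0.01,0],[0,0,0]],[[-0.04,0.01,0],[0,0,0]],[[-0.04,0.01,0],[0,0,0]]]'

```text
clock: 5.65
ee_pos: [0.4861, 0.0184, 0.2248]
orientation: [3.141, -0.001, -1.798]
force: [0.1, -0.6, -4.7]
width: 0.388
```

```bash
python3 -c "
from h import *
to((.485,.022,.224),np.radians(-103))
f=grab('wrist');s=grab('scene');t=grab('top')
R=lambda i:cv2.resize(i[:,:,::-1],(400,300),interpolation=cv2.INTER_CUBIC)
u,v=map(int,proj(s,(.55,.006,.23)));a,b=map(int,proj(t,(.58,0,.25)));print(u,v,a,b)
x=s['pixels'][v-45:v+45,u-60:u+60];y=t['pixels'][b-45:b+45,a-60:a+60]
cv2.imwrite('pics/v1.png',np.vstack([np.hstack([R(f['pixels']),R(x)]),np.hstack([R(y),R(t['pixels'][60:240,150:390])])]))
import pickle;pickle.dump((f,s,t),open('/tmp/v1.pkl','wb'))"
```

```text
t 5.65 pos [0.4861 0.0184 0.2248] rpy [ 3.1406e+00 -1.0000e-03 -1.7983e+00] F [ 0.09 -0.6  -4.72] w 0.388 q [ 0.08 -2.03]
 shift [-0.0165  0.0094  0.0039] turn -0.0004
257 181 251 175
```

View pics/v1.png

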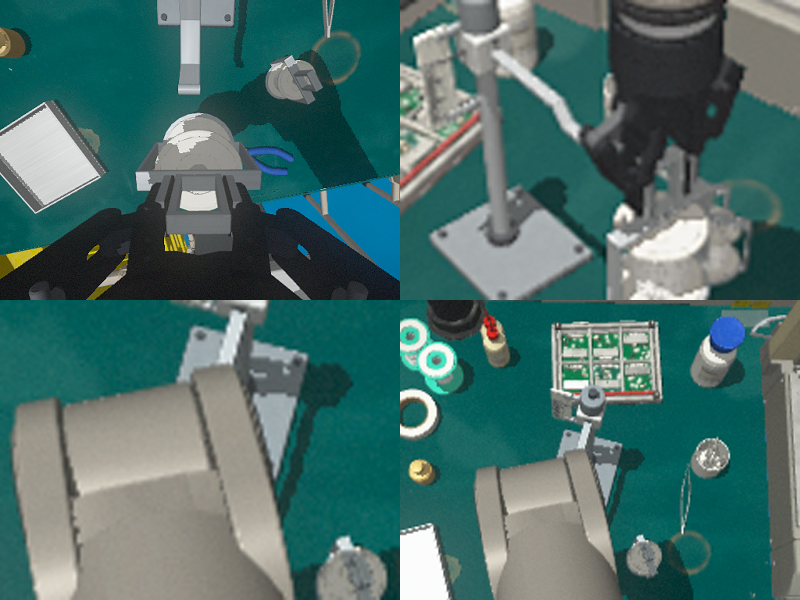

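The wrist view (upper left) shows the hook's tip at about (188,93), ahead of the held cradle and almost in line with it. I'll zoom in on the hook to align.

```bash
python3 -c "
from h import *
import pickle
f,s,t=pickle.load(open('/tmp/v1.pkl','rb'))
x=f['pixels'][0:125,160:320,::-1]
cv2.imwrite('pics/v2.png',cv2.resize(x,(768,600),interpolation=cv2.INTER_CUBIC))
print(np.array(f['T']).round(3))
"
```

```text
[[-0.225  0.933  0.28   0.558]
 [-0.974 -0.216 -0.064  0.003]
 [ 0.001 -0.287  0.958  0.367]
 [ 0.     0.     0.     1.   ]]
```

View pics/v2.png

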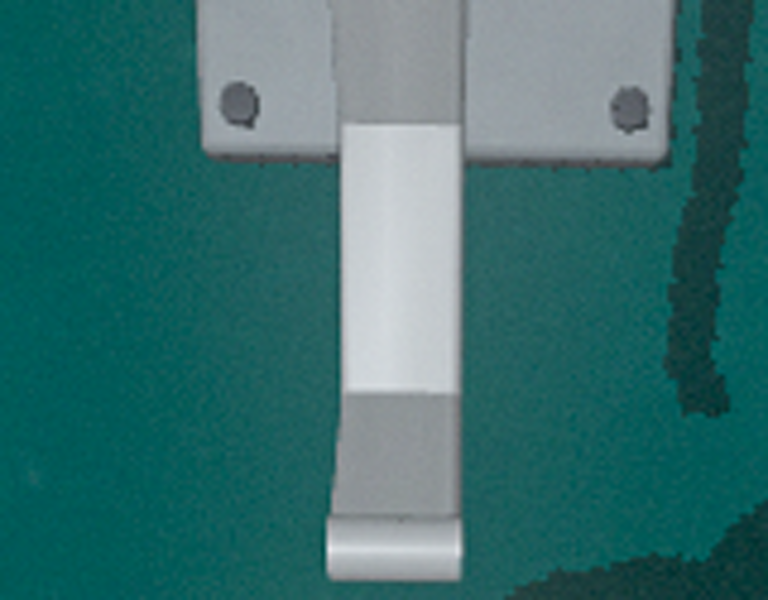

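The zoomed view shows the flat seat from row 123 to 393, centred at (401,262), the tip's top edge at (394,518), and the base's front edge from (203,152) to (668,157).

```bash
python3 -c "
from h import *
import pickle
f,s,t=pickle.load(open('/tmp/v1.pkl','rb'))
o=lambda x,y,z:onz(f,160+x/4.8,y/4.8,z)
A=lambda d:np.degrees(np.arctan2(d[1],d[0])).round(2)
se=o(401,258,.235);tip=o(394,520,.252);bl=o(203,152,.012);br=o(668,157,.012)
print('seat',se,'tip',tip,'len',np.linalg.norm(se-tip)); print('yaw seat-tip',A(se-tip),'base',A(bl-br)-90,np.linalg.norm(bl-br),'base front mid',(bl+br)/2)
m=(bl+br)/2; print('yaw tip->base',A(m-tip),A(m-se))
y=np.radians(A(bl-br)-90);print('seat from base',m+[-.055*np.cos(y),-.055*np.sin(y),0])
print(o(401,123,.235),o(401,393,.235), 'width tip',np.linalg.norm(o(328,520,.252)-o(462,520,.252)))
u=np.array([242.1,243.5]); 
# held eye bar top
print(proj(f,(.4861,.0184,.2248+.043)))
"
```

```text
seat [0.57739481 0.00221719 0.235     ] tip [0.55598749 0.00741098 0.252     ] len 0.02782532342243849
yaw seat-tip -13.64 base -13.569999999999993 0.10853753254577318 base front mid [ 0.63046381 -0.01139516  0.012     ]
yaw tip->base -14.17 -14.39
seat from base [0.57699919 0.00150967 0.012     ]
[ 5.87786851e-01 -2.99200683e-04  2.35000000e-01] [0.56644955 0.00486755 0.235     ] width tip 0.010908730707554506
(np.float64(254.98642273705644), np.float64(288.2562514055815))
```

Request:
step_arm --series '[[[-0.01,0,0],[0,0,0.008]],[[-0.03,0,0],[0,0,0.008]],[[-0.03,-0.02,0],[0,0,0.008]],[[-0.03,-0.07,0],[0,0,0.008]],[[-0.03,-0.1,0],[0,0,0.008]]]'

```text
clock: 6.3
ee_pos: [0.5089, 0.0204, 0.2255]
orientation: [-3.141, 0.0, -1.81]
force: [-0.2, -0.3, -5.2]
width: 0.388
```

Request:
step_arm --series '[[[0,0,0],[0,0,0]],[[0,0,0],[0,0,0]]]'

```text
clock: 6.5
ee_pos: [0.5076, 0.0207, 0.2251]
orientation: [3.141, -0.0, -1.81]
force: [-0.1, -0.1, -5.2]
width: 0.387
```

```bash
python3 -c "
from h import *
f=grab('wrist');f=grab('wrist')
to((.577,.002,.225),-1.81)
h=cv2.cvtColor(f['pixels'],cv2.COLOR_RGB2HSV)
x=f['pixels']
m=((h[...,1]<45)&(h[...,2]>90))
for v in range(60,200,10):
    c=np.where(m[v,190:310])[0]+190; 
    if len(c): print(v,[ (int(g[0]),int(g[-1])) for g in np.split(c,np.where(np.diff(c)>2)[0]+1)])
print(proj(f,(.577,.002,.235)),proj(f,(.5557,.0073,.252)))
"
```

```text
t 6.6 pos [0.5072 0.0208 0.2251] rpy [ 3.1411e+00 -2.0000e-04 -1.8094e+00] F [ 0.24 -0.16 -5.18] w 0.386 q [ 0.07 -2.04]
 shift [ 0.0087 -0.3611  0.0005] turn 0.0004
60 [(245, 270)]
70 [(246, 270)]
80 [(246, 270)]
90 [(246, 269)]
100 [(246, 269)]
110 [(246, 269)]
120 [(246, 269)]
130 [(246, 269)]
140 [(246, 269)]
150 [(231, 277)]
160 [(219, 289)]
170 [(212, 295)]
180 [(209, 299)]
190 [(194, 305)]
(np.float64(258.74706036472475), np.float64(103.82720678333986)) (np.float64(258.9178517001255), np.float64(159.58113737602844))
```

Request:
step_arm --series '[[[0.006,-0.04,0],[0,0,0]],[[0.006,-0.1,0],[0,0,0]],[[0.006,-0.16,0],[0,0,0]],[[0.006,-0.22,0],[0,0,0]],[[0.006,-0.26,0],[0,0,0]]]'

```text
clock: 7.1
ee_pos: [0.5593, 0.0068, 0.2252]
orientation: [-3.141, 0.0, -1.81]
force: [0.0, -0.5, -4.9]
width: 0.388
```

Request:
step_arm --series '[[[0,-0.05,0],[0,0,0]],[[0,-0.09,0],[0,0,0]],[[0,-0.1,0],[0,0,0]],[[0,-0.1,0],[0,0,0]],[[0,-0.1,0],[0,0,0]]]'

```text
clock: 7.6
ee_pos: [0.5768, 0.0027, 0.2252]
orientation: [3.141, -0.0, -1.809]
force: [0.1, 0.4, -5.1]
width: 0.39
```

```bash
python3 -c "
from h import *
f=grab('wrist');s=grab('scene')
to((.577,.002,.2),-1.81)
u,v=map(int,proj(s,(.56,.006,.22)))
R=lambda i:cv2.resize(i[:,:,::-1],(400,300),interpolation=cv2.INTER_CUBIC)
cv2.imwrite('pics/v3.png',np.hstack([R(f['pixels']),R(s['pixels'][v-45:v+45,u-60:u+60])]))"
```

```text
t 7.7 pos [0.5768 0.0028 0.2253] rpy [ 3.1414e+00 -1.0000e-04 -1.8092e+00] F [-0.23  0.29 -5.03] w 0.392 q [ 0.09 -2.01]
 shift [ 0.0035 -0.0018  0.1267] turn 0.0005
```

View pics/v3.png

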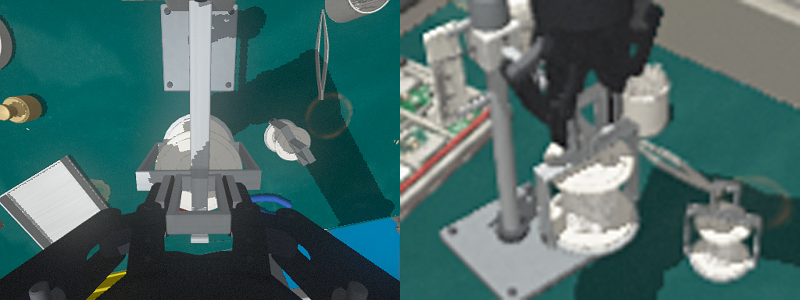

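The wrist view shows the hook running through the eye, with its tip at (200,238) out in front and centred between the fingers. I'm lowering it while watching the force.

Request:
step_arm --series '[[[0,0,0.04],[0,0,0]],[[0,0,0.08],[0,0,0]],[[0,0,0.11],[0,0,0]],[[0,0,0.125],[0,0,0]],[[0,0,0.13],[0,0,0]]]'

```text
clock: 8.2
ee_pos: [0.5769, 0.0026, 0.1986]
orientation: [3.141, -0.0, -1.809]
force: [-0.5, -0.3, -4.7]
width: 0.387
```

Request:
step_arm --series '[[[0,0,0.02],[0,0,0]],[[0,0,0.035],[0,0,0]],[[0,0,0.05],[0,0,0]],[[0,0,0.05],[0,0,0]],[[0,0,0.05],[0,0,0]]]'

```text
clock: 8.7
ee_pos: [0.5773, 0.0026, 0.1895]
orientation: [-3.141, 0.0, -1.809]
force: [-0.3, -0.1, -3.8]
width: 0.385
```

Request:
step_arm --series '[[[0,0,0.02],[0,0,0]],[[0,0,0.035],[0,0,0]],[[0,0,0.05],[0,0,0]],[[0,0,0.05],[0,0,0]],[[0,0,0.05],[0,0,0]]]'

```text
clock: 9.2
ee_pos: [0.5774, 0.0026, 0.1794]
orientation: [-3.141, 0.0, -1.81]
force: [0.5, -0.5, -1.4]
width: 0.389
```

Request:
step_arm --series '[[[0,0,0.02],[0,0,0]],[[0,0,0.03],[0,0,0]],[[0,0,0.03],[0,0,0]],[[0,0,0.03],[0,0,0]],[[0,0,0.03],[0,0,0]]]'

```text
clock: 9.7
ee_pos: [0.5774, 0.0026, 0.1735]
orientation: [-3.141, 0.0, -1.81]
force: [1.0, -0.7, -1.3]
width: 0.39
```

Request:
step_arm --series '[[[0,0,0.015],[0,0,0]],[[0,0,0.03],[0,0,0]],[[0,0,0.03],[0,0,0]],[[0,0,0.03],[0,0,0]]]'

```text
clock: 10.1
ee_pos: [0.5773, 0.0026, 0.1673]
orientation: [-3.142, -0.0, -1.81]
force: [1.9, -0.2, -0.2]
width: 0.394
```

```bash
python3 -c "
from h import *
F=[]
for i in range(5): grab('wrist');F.append(bot.get_state()['force'][2])
print(np.round(F,2),np.mean(F)); to((.577,.002,.165))"
```

```text
[-0.49 -0.25 -0.58 -0.5  -0.61] -0.48411267712095823
t 10.35 pos [0.5773 0.0026 0.1674] rpy [-3.1413  0.     -1.8096] F [ 1.56  0.16 -0.61] w 0.387 q [ 0.08 -2.03]
 shift [0.0031 0.0008 0.012 ] turn None
```

Request:
step_arm --series '[[[0,-0.01,0.008],[0,0,0]],[[0,-0.01,0.008],[0,0,0]],[[0,-0.01,0.008],[0,0,0]]]'

```text
clock: 10.65
ee_pos: [0.5783, 0.0023, 0.1652]
orientation: [3.14, -0.0, -1.809]
force: [-2.9, -0.0, 0.3]
width: 0.389
```

```bash
python3 -c "
from h import *
F=[]
for i in range(4): grab('wrist');F.append(bot.get_state()['force'])
print(np.mean(F,0)); to((.577,.002,.165))"
```

```text
[-2.80729724  0.91933539  0.22733927]
t 10.85 pos [0.5787 0.0022 0.1655] rpy [ 3.1408e+00 -2.0000e-04 -1.8094e+00] F [-2.69  0.94  0.46] w 0.388 q [ 0.08 -2.03]
 shift [0.0028 0.0083 0.0026] turn None
```

Request:
step_arm --series '[[[0,0.006,0],[0,0,0]],[[0,0.006,0],[0,0,0]],[[0,0.006,0],[0,0,0]]]'

```text
clock: 11.15
ee_pos: [0.5788, 0.0022, 0.1661]
orientation: [-3.14, 0.0, -1.81]
force: [0.3, -0.8, -0.2]
width: 0.393
```

Request:
step_arm --series '[[[0,0,0],[0,0,0]],[[0,0,0],[0,0,0]],[[0,0,0],[0,0,0]],[[0,0,0],[0,0,0]],[[0,0,0],[0,0,0]]]' --jaw 0.3 --squeeze 20

```text
clock: 11.65
ee_pos: [0.578, 0.0024, 0.1657]
orientation: [3.142, -0.0, -1.809]
force: [-0.9, 1.2, -0.5]
width: 0.648
```

```bash
python3 -c "
from h import *
grab('wrist','w5.png');to((.577,.002,.3))"
```

```text
t 11.7 pos [0.578  0.0024 0.1657] rpy [ 3.1416 -0.     -1.8095] F [ 0.03 -0.28  0.47] w 0.652 q [ 0.08 -2.03]
 shift [ 0.0031  0.0042 -0.6716] turn None
```

View pics/w5.png

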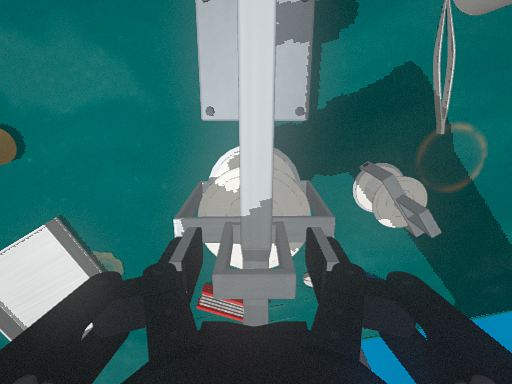

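The wrist view shows the fingers open and clear, with the cradle hanging on the hook by its eye at (255,275). I'm backing straight up and letting it settle.

Request:
step_arm --series '[[[0,0,-0.07],[0,0,0]],[[0,0,-0.15],[0,0,0]],[[0,0,-0.25],[0,0,0]],[[0,0,-0.34],[0,0,0]],[[0,0,-0.4],[0,0,0]]]'

```text
clock: 12.2
ee_pos: [0.5787, 0.0025, 0.2482]
orientation: [-3.139, 0.001, -1.809]
force: [-0.6, -0.9, 0.3]
width: 0.65
```

Request:
step_arm --series '[[[0,0,0],[0,0,0]],[[0,0,0],[0,0,0]],[[0,0,0],[0,0,0]],[[0,0,0],[0,0,0]],[[0,0,0],[0,0,0]]]'

```text
clock: 12.7
ee_pos: [0.5776, 0.0024, 0.245]
orientation: [3.14, -0.0, -1.809]
force: [-0.7, 0.7, -0.5]
width: 0.651
```

Request:
step_arm --series '[[[0,0,0],[0,0,0]],[[0,0,0],[0,0,0]],[[0,0,0],[0,0,0]],[[0,0,0],[0,0,0]],[[0,0,0],[0,0,0]]]'

```text
clock: 13.2
ee_pos: [0.578, 0.0024, 0.2457]
orientation: [-3.142, -0.0, -1.809]
force: [0.8, 0.0, -0.7]
width: 0.649
```

Request:
step_arm --series '[[[0,0,0],[0,0,0]],[[0,0,0],[0,0,0]],[[0,0,0],[0,0,0]],[[0,0,0],[0,0,0]],[[0,0,0],[0,0,0]]]'

```text
clock: 13.7
ee_pos: [0.578, 0.0024, 0.2457]
orientation: [-3.142, -0.0, -1.81]
force: [0.1, -0.0, 0.2]
width: 0.65
```

Request:
step_arm --series '[[[0,0,0],[0,0,0]],[[0,0,0],[0,0,0]],[[0,0,0],[0,0,0]],[[0,0,0],[0,0,0]],[[0,0,0],[0,0,0]]]'

```text
clock: 14.2
ee_pos: [0.578, 0.0024, 0.2457]
orientation: [3.142, -0.0, -1.81]
force: [-0.4, 0.3, -0.5]
width: 0.65
```

Request:
step_arm --series '[[[0,0,0],[0,0,0]],[[0,0,0],[0,0,0]],[[0,0,0],[0,0,0]],[[0,0,0],[0,0,0]],[[0,0,0],[0,0,0]]]'

```text
clock: 14.7
ee_pos: [0.578, 0.0024, 0.2457]
orientation: [-3.142, -0.0, -1.81]
force: [0.3, 0.5, -1.0]
width: 0.645
```

Request:
step_arm --series '[[[0,0,0],[0,0,0]],[[0,0,0],[0,0,0]],[[0,0,0],[0,0,0]],[[0,0,0],[0,0,0]],[[0,0,0],[0,0,0]]]'

```text
clock: 15.2
ee_pos: [0.578, 0.0024, 0.2457]
orientation: [-3.142, -0.0, -1.809]
force: [0.9, 0.9, 0.9]
width: 0.648
```

Request:
step_arm --series '[[[0,0,0],[0,0,0]],[[0,0,0],[0,0,0]],[[0,0,0],[0,0,0]],[[0,0,0],[0,0,0]],[[0,0,0],[0,0,0]]]'

```text
clock: 15.7
ee_pos: [0.578, 0.0024, 0.2457]
orientation: [-3.142, -0.0, -1.81]
force: [-0.7, -1.2, -0.1]
width: 0.649
```

Request:
step_arm --series '[[[0,0,0],[0,0,0]],[[0,0,0],[0,0,0]],[[0,0,0],[0,0,0]],[[0,0,0],[0,0,0]],[[0,0,0],[0,0,0]]]'

```text
clock: 16.2
ee_pos: [0.578, 0.0024, 0.2457]
orientation: [-3.142, 0.0, -1.81]
force: [-0.3, -0.7, -0.8]
width: 0.651
```

```bash
python3 -c "
from h import *
g=[];
for i in range(14): g.append(grab('wrist')['pixels'].astype(int)[130:300,160:340].mean(2))
for i in range(1,14): print(i,np.abs(g[i]-g[0]).mean().round(3),(np.abs(g[i]-g[0])>40).sum())
f=grab('wrist','w6.png');to((.577,.002,.166),-1.81)"
```

```text
1 2.806 1
2 2.797 0
3 2.808 0
4 2.813 0
5 2.794 0
6 2.783 0
7 2.79 0
8 2.8 1
9 2.778 0
10 2.787 0
11 2.771 0
12 2.798 1
13 2.816 0
t 16.95 pos [0.578  0.0024 0.2457] rpy [-3.1416 -0.     -1.8096] F [ 0.22 -0.35  0.48] w 0.648 q [ 0.09 -2.  ]
 shift [0.003  0.0043 0.3985] turn 0.0003
```

View pics/w6.png

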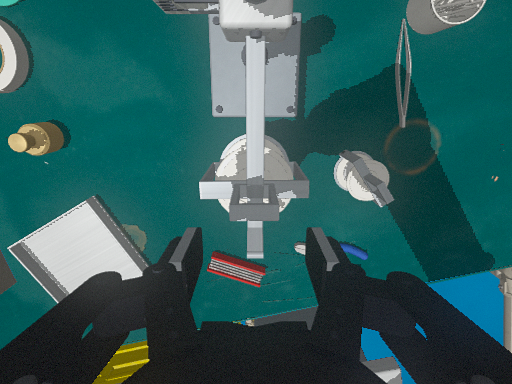

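The wrist view shows the cradle hanging on the hook with its eye at (254,212). 14 frames over 0.7 s show no change beyond noise, so it is still. I'll wait a little longer, then regrip and lift.

Request:
step_arm --series '[[[0,0,0],[0,0,0]],[[0,0,0],[0,0,0]],[[0,0,0],[0,0,0]],[[0,0,0],[0,0,0]],[[0,0,0],[0,0,0]]]'

```text
clock: 17.45
ee_pos: [0.578, 0.0024, 0.2457]
orientation: [-3.142, -0.0, -1.809]
force: [0.4, -1.2, -0.4]
width: 0.65
```

Request:
step_arm --series '[[[0,0,0.1],[0,0,0]],[[0,0,0.2],[0,0,0]],[[0,0,0.3],[0,0,0]],[[0,0,0.37],[0,0,0]],[[0,0,0.398],[0,0,0]]]'

```text
clock: 17.95
ee_pos: [0.5772, 0.0023, 0.1646]
orientation: [3.139, -0.001, -1.809]
force: [0.1, -0.6, -1.5]
width: 0.649
```

Request:
step_arm --series '[[[0,0,0],[0,0,0]],[[0,0,0],[0,0,0]],[[0,0,0],[0,0,0]]]'

```text
clock: 18.25
ee_pos: [0.5787, 0.0025, 0.1671]
orientation: [-3.14, 0.001, -1.81]
force: [0.3, 0.2, -0.1]
width: 0.645
```

Request:
step_arm --series '[[[0,0,0],[0,0,0]],[[0,0,0],[0,0,0]],[[0,0,0],[0,0,0]],[[0,0,0],[0,0,0]],[[0,0,0],[0,0,0]]]' --jaw -1 --squeeze 60

```text
clock: 18.75
ee_pos: [0.5783, 0.0025, 0.1663]
orientation: [-3.141, 0.0, -1.809]
force: [2.0, 0.7, -0.1]
width: 0.388
```

Request:
step_arm --series '[[[0,0,0],[0,0,0]],[[0,0,0],[0,0,0]],[[0,0,0],[0,0,0]]]'

```text
clock: 19.05
ee_pos: [0.5783, 0.0025, 0.1662]
orientation: [-3.141, 0.0, -1.809]
force: [2.1, 0.8, 0.8]
width: 0.391
```

Request:
step_arm --series '[[[0,0,-0.03],[0,0,0]],[[0,0,-0.06],[0,0,0]],[[0,0,-0.09],[0,0,0]],[[0,0,-0.12],[0,0,0]],[[0,0,-0.15],[0,0,0]]]'

```text
clock: 19.55
ee_pos: [0.5773, 0.0023, 0.1962]
orientation: [3.14, -0.001, -1.81]
force: [0.8, 0.0, -4.4]
width: 0.387
```

Request:
step_arm --series '[[[0,0,-0.03],[0,0,0]],[[0,0,-0.08],[0,0,0]],[[0,0,-0.12],[0,0,0]],[[0,0,-0.145],[0,0,0]],[[0,0,-0.145],[0,0,0]]]'

```text
clock: 20.05
ee_pos: [0.5785, 0.0025, 0.2261]
orientation: [-3.14, 0.0, -1.81]
force: [0.5, -0.6, -4.6]
width: 0.39
```

```bash
python3 -c "
from h import *
f=grab('wrist','w7.png');to((.577,.002,.225),-1.81)"
```

```text
t 20.1 pos [0.5781 0.0024 0.2255] rpy [-3.1410e+00  1.0000e-04 -1.8095e+00] F [ 0.15 -0.07 -6.17] w 0.388 q [ 0.09 -2.01]
 shift [0.0034 0.0049 0.0023] turn 0.0003
```

View pics/w7.png

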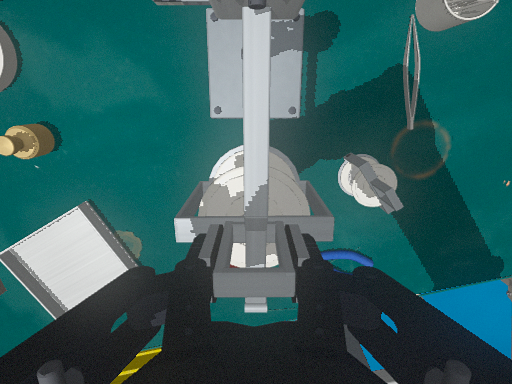

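The wrist view shows the cradle gripped and lifted, with the hook free inside the opening and its tip at (256,305). I'm withdrawing it forward off the hook.

Request:
step_arm --series '[[[0,0.04,0],[0,0,0]],[[0,0.12,0],[0,0,0]],[[0,0.22,0],[0,0,0]],[[0,0.34,0],[0,0,0]],[[0,0.46,0],[0,0,0]]]'

```text
clock: 20.6
ee_pos: [0.4867, 0.0244, 0.2245]
orientation: [3.14, -0.0, -1.81]
force: [0.1, 0.5, -5.1]
width: 0.391
```

```bash
python3 -c "
from h import *
t=grab('top');to((.489,.285,.225))
x=t['pixels'].astype(int); m=((x.min(2)>150)).astype(np.uint8); m[:, :110]=0;m[:,195:]=0;m[:185]=0;m[262:]=0
c=max(cv2.findContours(m,0,2)[0],key=cv2.contourArea);r=cv2.minAreaRect(c);print(r)
print(onz(t,*r[0],.003),onz(t,*r[0],.022))"
```

```text
t 20.65 pos [0.4825 0.0254 0.224 ] rpy [ 3.1359e+00 -1.9000e-03 -1.8078e+00] F [-4.19 -0.75 -6.46] w 0.392 q [ 0.07 -2.05]
 shift [-1.2695  0.273  -0.0058] turn None
((150.38604736328125, 224.29864501953125), (52.16960525512695, 49.465824127197266), 77.19573211669922)
[0.49018258 0.29084696 0.003     ] [0.48830943 0.28522344 0.022     ]
```

Request:
step_arm --series '[[[-0.08,0.02,0],[0,0,0]],[[-0.22,0.05,0],[0,0,0]],[[-0.38,0.08,0],[0,0,0]],[[-0.54,0.115,0],[0,0,0]],[[-0.7,0.15,0],[0,0,0]]]'

```text
clock: 21.15
ee_pos: [0.4918, 0.1683, 0.2248]
orientation: [3.141, -0.001, -1.81]
force: [0.8, -1.0, -5.2]
width: 0.39
```

Request:
step_arm --series '[[[-0.15,0.03,0],[0,0,0]],[[-0.3,0.06,0],[0,0,0]],[[-0.44,0.09,0],[0,0,0]],[[-0.54,0.11,0],[0,0,0]],[[-0.58,0.12,0],[0,0,0]]]'

```text
clock: 21.65
ee_pos: [0.4955, 0.2882, 0.2247]
orientation: [3.14, 0.001, -1.806]
force: [0.5, -0.0, -5.1]
width: 0.387
```

Request:
step_arm --series '[[[0,0,0.05],[0,0,0]],[[0,0,0.13],[0,0,0]],[[0,0,0.22],[0,0,0]],[[0,0,0.3],[0,0,0]],[[0,0,0.35],[0,0,0]]]'

```text
clock: 22.15
ee_pos: [0.4961, 0.2828, 0.1529]
orientation: [3.14, -0.003, -1.812]
force: [-0.4, -0.6, -4.9]
width: 0.388
```

```bash
python3 -c "
from h import *
grab('wrist');grab('wrist');to((.490,.287,.097))"
```

```text
t 22.25 pos [0.4958 0.2834 0.1531] rpy [ 3.1393 -0.0035 -1.811 ] F [-0.4   0.36 -4.85] w 0.388 q [-0.33 -2.62]
 shift [-0.0118  0.0318  0.2807] turn None
```

Request:
step_arm --series '[[[-0.01,0.03,0.07],[0,0,0]],[[-0.01,0.03,0.14],[0,0,0]],[[-0.01,0.03,0.2],[0,0,0]],[[-0.01,0.03,0.24],[0,0,0]],[[-0.01,0.03,0.26],[0,0,0]]]'

```text
clock: 22.75
ee_pos: [0.4909, 0.2886, 0.1019]
orientation: [3.141, -0.001, -1.81]
force: [0.6, 0.4, -5.3]
width: 0.389
```

Request:
step_arm --series '[[[0,0,0.005],[0,0,0]],[[0,0,0.01],[0,0,0]],[[0,0,0.014],[0,0,0]],[[0,0,0.014],[0,0,0]]]'

```text
clock: 23.15
ee_pos: [0.4915, 0.2891, 0.1006]
orientation: [-3.141, 0.0, -1.81]
force: [-0.0, 0.2, -4.6]
width: 0.389
```

```bash
python3 -c "
from h import *
grab('wrist');to((.490,.287,.097))"
```

```text
t 23.2 pos [0.4915 0.2891 0.1006] rpy [-3.1411e+00  4.0000e-04 -1.8096e+00] F [ 0.98  0.35 -4.75] w 0.39 q [-0.36 -2.66]
 shift [0.0122 0.0048 0.0181] turn None
```

Request:
step_arm --series '[[[0,0,0.005],[0,0,0]],[[0,0,0.009],[0,0,0]],[[0,0,0.013],[0,0,0]],[[0,0,0.013],[0,0,0]],[[0,0,0.013],[0,0,0]]]'

```text
clock: 23.7
ee_pos: [0.4913, 0.2891, 0.0978]
orientation: [-3.141, 0.0, -1.809]
force: [-0.5, -0.2, -4.3]
width: 0.39
```

Request:
step_arm --series '[[[0,0,0.003],[0,0,0]],[[0,0,0.006],[0,0,0]],[[0,0,0.006],[0,0,0]],[[0,0,0.006],[0,0,0]]]'

```text
clock: 24.1
ee_pos: [0.4914, 0.2891, 0.0977]
orientation: [-3.141, -0.0, -1.81]
force: [-4.1, -2.9, 8.4]
width: 0.395
```

Request:
step_arm --series '[[[0,0,-0.003],[0,0,0]],[[0,0,-0.003],[0,0,0]]]'

```text
clock: 24.3
ee_pos: [0.4914, 0.2891, 0.0978]
orientation: [-3.141, 0.0, -1.81]
force: [-2.8, -2.6, 6.5]
width: 0.387
```

Request:
step_arm --series '[[[0,0,0],[0,0,0]],[[0,0,0],[0,0,0]],[[0,0,0],[0,0,0]],[[0,0,0],[0,0,0]],[[0,0,0],[0,0,0]]]' --jaw 0.3

```text
clock: 24.8
ee_pos: [0.4913, 0.2891, 0.097]
orientation: [3.142, 0.0, -1.809]
force: [0.3, -1.1, -0.2]
width: 0.647
```

Request:
step_arm --series '[[[0,0,-0.08],[0,0,0]],[[0,0,-0.2],[0,0,0]],[[0,0,-0.4],[0,0,0]],[[0,0,-0.6],[0,0,0]],[[0,0,-0.7],[0,0,0]]]'

```text
clock: 25.3
ee_pos: [0.4924, 0.2901, 0.2408]
orientation: [-3.138, 0.004, -1.809]
force: [-0.5, 0.4, 0.2]
width: 0.646
```

Request:
step_arm --series '[[[0,0,0],[0,0,0]],[[0,0,0],[0,0,0]],[[0,0,0],[0,0,0]]]'

```text
clock: 25.6
ee_pos: [0.4906, 0.2884, 0.2357]
orientation: [3.14, -0.002, -1.809]
force: [0.2, -0.0, -1.1]
width: 0.649
```

```bash
python3 -c "
from h import *
to((.49,.29,.2));f=grab('wrist');s=grab('scene')
R=lambda i:cv2.resize(i[:,:,::-1],(400,300))
cv2.imwrite('pics/e.png',np.hstack([R(f['pixels']),R(s['pixels'])]))"
```

```text
t 25.6 pos [0.4906 0.2884 0.2357] rpy [ 3.1400e+00 -1.8000e-03 -1.8094e+00] F [ 0.2  -0.01 -1.1 ] w 0.649 q [-0.31 -2.58]
 shift [-0.0072  0.0045  0.1783] turn None
```

View pics/e.png

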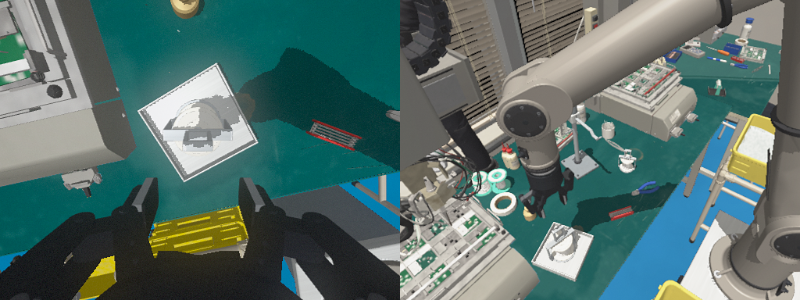

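The wrist view shows the cradle standing upright in the middle of the tray at (198,125), with the gripper clear. The weight, hex keys, nippers and tub are where they were, so I'm handing in.

```bash
python3 -c "
from h import *
print(bot.finish_job())"
```

```text
the job is handed in; nothing more can be done
None
```

I hung the larger cradle on the scale hook, let it settle, then moved it to the tray and handed the job in at about 25.6 s of the 67 s allowed. The handover gives no verdict.

- **Weighing:** I gripped the cradle by the eye, threaded it over the hook tip and lowered it until the wrist force read near zero. That was about 31 mm of hook travel, so it should not have bounced to the stop. After letting go I left it hanging for about 6 s. Fourteen frames over 0.7 s showed no motion beyond image noise.
- **Placing:** I regripped it, lifted it off the hook and stood it in the middle of the tray. The last pictures show it upright there with the gripper open and clear. By eye, the weight, hex keys, nippers and tub are where they were; I did not measure them again.
- **Small forces:** The tool felt about 3 N sideways while I eased the eye on the seat, and 8 N upward with about 5 N sideways as the foot met the tray. Both are well under the limits.
- **Picture budget:** I viewed 12 pictures, two past the budget of 10.

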